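# Eject a nearly used-up tape roll with the lift lever and slide it to the out-tray

### The job

One of the two tape rolls sunk in the wells of the tape station is nearly used up (the one with the smaller outer diameter). Press the lever in front of its well down to its stop, slowly and firmly but without brute force, so that the roll rides up off its spindle; then slide that roll across the deck, without picking it up, until it lies flat in the sunken tray in the middle. Leave the fuller roll in its well and do not disturb the other things on the bench.

Things in the scene. Friction and masses are not known exactly. Their poses are not given: they have to be found in the camera images.
- station: Fixed grey tape station, 120 (x) by 306 (y) by 60 mm high; origin at the centre of its underside, on the bench; x points away from its lever side, y to its left, z up. Its deck is 60 mm above the bench. Two round wells 80 mm across are sunk in the deck, centred 105 mm left (+y) and right (-y) of the middle; the out-tray lies between them (|y| below 57 mm).
- lift_left: Lift plate of the left well, a 76 mm disc round the spindle, 6 mm thick, origin under its centre. Its top is 33.5 mm below the deck at first and 1.5 mm above it with the lever at its stop; the roll on it is then 3.5 mm clear above the spindle. With the pad 2 mm or more short of its stop the roll can still catch on the well's rim or spindle when pushed sideways.
- lift_right: Lift plate of the right well, the same as the left one.
- tray (a point): Centre of the out-tray's floor: 114 mm square, 12 mm below the deck, open to the deck on both sides (station y), closed at front and back (station x) by 3 mm walls that rise 8 mm above the deck. Axes as the station's.
- spindle_left (a point): Centre of the tip of the left spindle (station +y): a fixed steel post 22 mm thick in the middle of the well, its tip 2 mm below the deck.
- spindle_right (a point): Centre of the tip of the right spindle (station -y), 2 mm below the deck.
- lever_left: Lift lever of the left well: a steel rod with a black pad, sticking out of the station's front (-x). Origin on its hinge, 42 mm above the bench under the well, axis along y. Pressed down it raises the left lift plate by 35 mm and comes to a firm stop, which must be felt for; 4 to 7 N at the pad move it, friction holds it where it is left. Press slowly: over 60 N is brute force.
- pad_left (a point): Centre of the upper face of the left lever's pad (30 by 36 mm, 8 mm thick), 100 mm in front of the well's centre, about 68 mm above the bench at rest. The pads sink 25 to 45 mm to the stop, each lever by its own amount.
- lever_right: Lift lever of the right well, built like the left one, its stop set differently; it raises the right lift plate by 35 mm.
- pad_right (a point): Centre of the upper face of the right lever's pad, the same as the left one.
- spent_roll: The nearly used-up paper tape roll: outer diameter 54 mm, 24 mm high, bore 26 mm; origin at the centre of its underside, z along the bore. It starts on one of the two spindles, left or right, lying on the lift plate, its top 9.5 mm below the deck: too deep, with too narrow a gap, for fingers.
- full_roll: The fuller paper tape roll: outer diameter 74 mm, 24 mm high, bore 26 mm; origin at the centre of its underside. It starts on the other spindle and must stay there.
- jar: Bystander: small clear jar with a lid, 38 mm across, 50 mm high, standing in front of the station between the levers; origin under its centre.
- culture_plate: Bystander: clear lidded culture plate, 88 by 130 by 22 mm, behind the station; origin under its centre.
- dish: Bystander: round lidded culture dish, 90 mm across, 16 mm high, behind the station; origin under its centre.
- bottle: Bystander: glass bottle, 64 mm across, 130 mm high, to the left of the station; origin under its centre.
- tip_box: Bystander: white pipette tip box, 85 by 120 by 60 mm, to the right of the station; origin under its centre.
- spare_roll: Bystander: a full tape roll (74 mm across, 24 mm high, bore 26 mm) lying flat on the bench to the left of the left lever; origin under its centre.
Mind the look-alikes: they are no part of the job. What is shaped like the spent_roll but turquoise is not meant.

How it is judged:
By the outcome, as a careful person would: the job done as asked, in the order asked, and still so for the second after the job is handed in, with the robot touching nothing.
It also fails if it takes over 54 s, if anything falls off the work surface, if the arm or the gripper's body presses on something with over 40 N, if the wrist force passes 120 N, or if a joint passes its speed limit or range.

### The arm

A 6-joint arm with a two-finger parallel gripper is mounted at the origin on the work surface. World frame = base frame: x ahead of the robot, y to its left, z up, the work surface at z = 0. Lengths are in m, angles in rad, forces in N, time in s.
With the tool pointing down it reaches from about 0.35 to 1 m from the base axis. Payload 7.1 kg.
Tool frame: the origin (TCP) lies between the finger pads; the fingertips stand 22 mm ahead of it and the grasp point (between the pads) lies 3 mm ahead of it; x points along the fingers, y is the direction in which the jaws open and shut, and the axes are right-handed (so a half turn about x gives the same grasp; the last joint's range is limited). The gripper opens to 85 mm and grips with 20 to 120 N. Pads are 22 mm wide; open, the fingers measure 114 mm over their backs; the gripper's body (76 mm by 85 mm) begins 54 mm behind the grasp point. The pads swing forward as they close: fully open they stand 13 mm farther back than shut.
Start: joints at [-1.339, 0.423, 1.63, -0, 1.089, -0.019], TCP at [0.155, -0.605, 0.253] pointing down, gripper open.
Joint ranges: [-3, 3], [-0.9, 2.11], [0.09, 2.58], [-1.31, 4.45], [0.11, 2.69], [-2.54, 2.54]. Speed limits (rad/s): [2.39, 2.39, 3.01, 3.14, 3.14, 3.14].

### API

Orientations are given as a 3x3 rotation matrix whose columns are the frame's x, y, z axes.
In Python, from cell import manip, cams, order gives the robot as it stands.
- The arm moves only by the tool jog_arm, never from a script. Its argument "moves" is a list of rows, each an object of numbers: "x", "y", "z": the shift along the tool's x, y, z in m; "ax", "ay", "az": the turn, a rotation vector about the tool's x, y, z in rad; "gripper": the gripper command: -1 is fully open, 1 is shut, values between are in proportion. A call has 1 to 8 rows; each row shifts and turns the pose as measured when the row begins, along the tool's axes as they then stand; what a row does not reach is not made up. A row lasts 1/10 s, in which the tool goes at most 50 mm and 8.59 degrees, less where a joint would pass 70% of its speed; a pose out of reach is approached as far as the arm can. A call with a gripper value outside its range is refused whole. The fingers move at their own pace and stop on an object; "force" is the grip in N (left out, the last holds). Time passes only in rows, so rows that do not move let the fingers close. It gives the time, the measured TCP pose, the force and the opening at its end, in the units of the state.
- manip.observe(): the state, without advancing time (a new reading comes with each control period).
- cams.snapshot(name): name is "scene" or "top" or "wrist"; returns the picture (420x560x3 uint8, red, green, blue); there is no depth.
- cams.camera_params(name): a dict with "fx", "fy", "cx", "cy" (pixels), "position" and "orientation" of the camera in the world. Camera axes: x right, y up, looking along -z (the intrinsics and any distortion apply to the point x, -y, -z); pixel columns grow to the right and rows downward; lengths in m; the calibration is good to about 2 mm. A picture is of the moment at which its call begins: read the wrist's pose just before it. camera_params takes no time and is no camera call; for the wrist camera it gives the pose at the moment of the call.
- order.finish_job(): hands the job in, once; it reports no verdict.
The state is a dict: "clock": time; "joint_pos": joint angles; "joint_vel": joint speeds; "effort": joint torques, N m; "ee_pos": TCP position; "eef_rot": TCP orientation; "wrist_force": force on the tool from outside, world axes, zero at the start; "ft_torque": the same for the moment, N m; "opening": finger opening in m.
Only numpy, scipy, OpenCV 4.12 (cv2) and the standard library are available. Lean on these libraries where they do the work, as an engineer would, in place of code of your own. Each camera call takes 0.05 s, during which the arm holds its last target. There are 200 camera calls.

## Working session

There is one attempt and no reset: what is moved stays moved. The work goes in short steps, Python scripts to look and compute and a tool call to move; the robot and the scene stay as the last step left them, time stands still between calls to the robot, and variables do not carry over. Pictures are saved under pics/ and viewed, about 8 in all and at most 12, crops included, and the job is handed in when it is done.

Besides the shell and the picture viewer there is one more tool, called in YAML: its name, and indented under it one key for each argument. jog_arm: Moves the arm, as the interface text tells. Its arguments: {"type":"object","properties":{"moves":{"type":"array"},"force":{"type":"number"}},"required":["moves"]}

```bash
ls; mkdir -p pics; python3 - <<'E'
from cell import manip,cams
import cv2
for n in ("top","scene"):
    im=cams.snapshot(n); cv2.imwrite(f"pics/{n}0.png",im[:,:,::-1])
    print(n,cams.camera_params(n))
print(manip.observe())
E
```

```text
pics
top {'fx': 486.30571336571376, 'fy': 486.30571336571376, 'cx': 273.42612363302794, 'cy': 210.40514726028488, 'position': array([0.32550651, 0.05763143, 1.3466803 ]), 'orientation': array([[ 0.0273712 ,  0.98180766, -0.18789504],
       [-0.99916357,  0.03258356,  0.02470783],
       [ 0.03038063,  0.18706159,  0.98187829]])}
scene {'fx': 435.3463930579748, 'fy': 435.3463930579748, 'cx': 282.45809525230055, 'cy': 211.56884036004362, 'position': array([ 1.03799938, -0.24956828,  0.82527409]), 'orientation': array([[ 0.49643546, -0.68554172,  0.53252642],
       [ 0.86797608,  0.38280823, -0.31634693],
       [ 0.01301352,  0.61926603,  0.78507339]])}
{'clock': 0.1, 'joint_pos': array([-1.33900572e+00,  4.23774922e-01,  1.63058381e+00,  8.84146843e-06,
        1.08862395e+00, -1.90347434e-02]), 'joint_vel': array([-0.00044096, -0.00052021, -0.00122475, -0.00102805,  0.00254311,
        0.00029557]), 'effort': array([ 4.64408949e-04, -5.58425725e+01, -2.82445264e+01, -1.14823223e-05,
        3.05157570e-03,  7.30320721e-06]), 'ee_pos': array([ 0.15502884, -0.60499864,  0.25262855]), 'eef_rot': array([[-3.11695039e-04,  2.48199374e-01, -9.68708921e-01],
       [ 1.35465732e-03, -9.68707974e-01, -2.48199567e-01],
       [-9.99999034e-01, -1.38963121e-03, -3.42836302e-05]]), 'wrist_force': array([-0.47306598,  0.34688959, -1.0058846 ]), 'ft_torque': array([ 0.01388212, -0.05345078,  0.01363585]), 'opening': 0.08489739749596212}
```

View pics/top0.png

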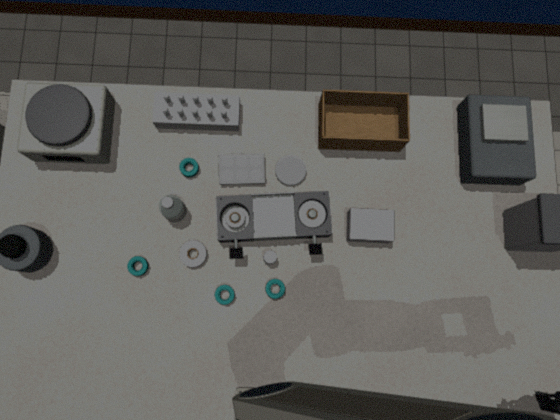

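View pics/scene0.png

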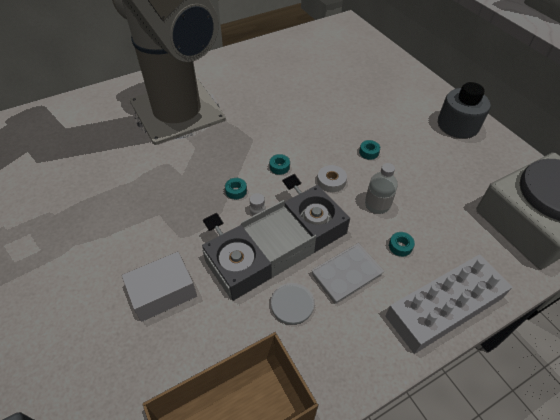

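```bash
python3 - <<'E'
import cv2,numpy as np
a=cv2.imread("pics/top0.png")[180:280,180:350]; b=cv2.imread("pics/scene0.png")[165:300,190:360]
a=cv2.resize(a,None,fx=4.4,fy=4.4,interpolation=cv2.INTER_CUBIC)
cv2.imwrite("pics/c1.png",cv2.convertScaleAbs(a,alpha=1.5))
b=cv2.resize(b,None,fx=4.4,fy=4.4,interpolation=cv2.INTER_CUBIC)
cv2.imwrite("pics/c2.png",cv2.convertScaleAbs(b,alpha=1.5))
E
```

```text
(no output)
```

View pics/c1.png

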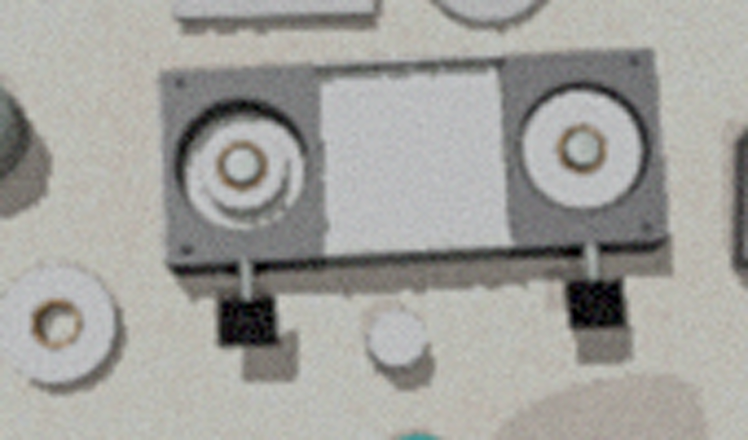

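View pics/c2.png

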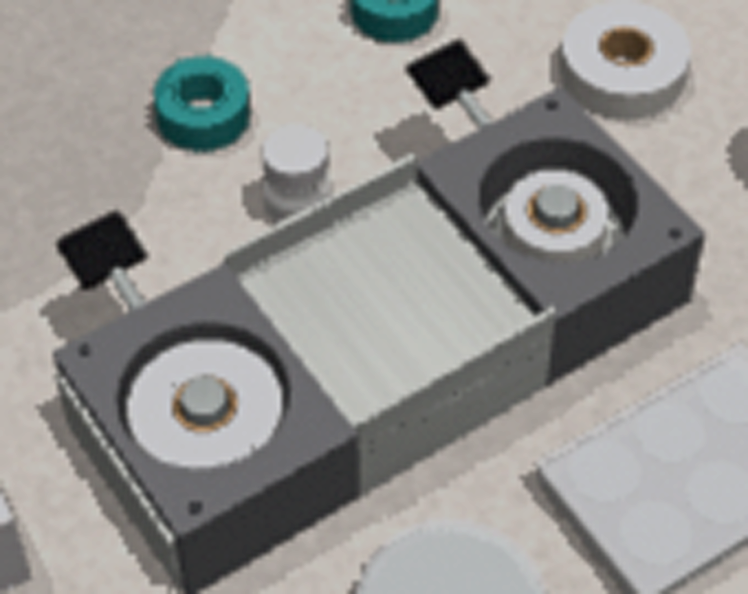

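```bash
cat > h.py <<'E'
import numpy as np
from cell import manip,cams
from scipy.optimize import least_squares
def proj(P,c):
    q=(np.atleast_2d(P)-c["position"])@c["orientation"]
    return np.c_[c["cx"]+c["fx"]*q[:,0]/-q[:,2], c["cy"]-c["fy"]*q[:,1]/-q[:,2]]
def ray(uv,z,c):
    d=c["orientation"]@np.array([(uv[0]-c["cx"])/c["fx"],-(uv[1]-c["cy"])/c["fy"],-1]); p=c["position"]
    return p+d*(z-p[2])/d[2]
def S(p,l):  # station->world
    l=np.atleast_2d(l);c,s=np.cos(p[2]),np.sin(p[2])
    return np.c_[p[0]+c*l[:,0]-s*l[:,1],p[1]+s*l[:,0]+c*l[:,1],l[:,2]]
E
python3 - <<'E'
from h import *
u=lambda a,o:(np.array(a)+.5)/4.4-.5+np.array(o)
T=u([(242,166),(582,149),(162,72),(652,50),(667,242),(170,262)],(180,180))
tl=[(0,.105,.058),(0,-.105,.058),(.06,.153,.06),(.06,-.153,.06),(-.06,-.153,.06),(-.06,.153,.06)]
C=u([(206,394),(558,200),(57,354),(566,92),(703,236),(178,541)],(190,165))
cl=[(0,-.105,.058),(0,.105,.058),(-.06,-.153,.06),(-.06,.153,.06),(.06,.153,.06),(.06,-.153,.06)]
t,s=cams.camera_params("top"),cams.camera_params("scene")
def fit(sel):
    f=lambda p:np.r_[*( [(proj(S(p,tl),t)-T).ravel()] if 't' in sel else []),*([(proj(S(p,cl),s)-C).ravel()] if 's' in sel else [])]
    r=least_squares(f,[.5,.1,0],loss='soft_l1'); print(sel,r.x,np.abs(r.fun).max()); return r.x
fit('t');fit('s');p=fit('ts');np.save("st.npy",p)
for n,l in dict(well=(0,.105,.06),tray=(0,0,.048),pad=(-.1,.105,.068)).items(): print(n,S(p,l)[0])
print("pad top",ray(u((248,321),(180,180)),.068,t),"scene",ray(u((449,73),(190,165)),.068,s))
print("jar top",ray(u((397,337),(180,180)),.05,t),"spare",ray(u((58,323),(180,180)),.024,t))
print("bottle",ray((167,203),.13,t))
E
```

```text
t [0.55892716 0.02458195 0.07838198] 1.0880498707967092
s [0.56133406 0.02349074 0.07926381] 0.9877899477590972
ts [0.56012207 0.02401007 0.0788563 ] 1.2020329900194895
well [0.55185073 0.12868377 0.06      ]
tray [0.56012207 0.02401007 0.048     ]
pad [0.45216149 0.12080631 0.068     ]
pad top [0.45416731 0.1207829  0.068     ] scene [0.45611105 0.11945825 0.068     ]
jar top [0.44902192 0.03115835 0.05      ] spare [0.45379966 0.23969179 0.024     ]
bottle [0.56849643 0.29765411 0.13      ]
```

```bash
cat >> h.py <<'E'
def plan(target,yaw,n):
    """n rows from the present pose to target (world) with tool down, tool-y heading yaw"""
    o=manip.observe();R=o["eef_rot"];psi=np.arctan2(R[1,1],R[0,1]);dp=(yaw-psi+np.pi)%(2*np.pi)-np.pi
    d=(np.array(target)-o["ee_pos"])/n;out=[]
    for i in range(n):
        c,s=np.cos(psi),np.sin(psi)
        out.append(dict(x=round(-d[2],4),y=round(d[0]*c+d[1]*s,4),z=round(d[0]*s-d[1]*c,4),ax=round(-dp/n,3)));psi+=dp/n
    print(o["clock"],o["ee_pos"],"off-vertical",R[2]); print(*out,sep="\n")
E
python3 -c "
from h import *
plan((.46,-.26,.25),np.load('st.npy')[2],10)"
```

```text
0.1 [ 0.15502884 -0.60499864  0.25262855] off-vertical [-9.99999034e-01 -1.38963121e-03 -3.42836302e-05]
{'x': np.float64(0.0003), 'y': np.float64(-0.0259), 'z': np.float64(-0.0381), 'ax': np.float64(-0.14)}
{'x': np.float64(0.0003), 'y': np.float64(-0.0203), 'z': np.float64(-0.0413), 'ax': np.float64(-0.14)}
{'x': np.float64(0.0003), 'y': np.float64(-0.0143), 'z': np.float64(-0.0438), 'ax': np.float64(-0.14)}
{'x': np.float64(0.0003), 'y': np.float64(-0.0081), 'z': np.float64(-0.0453), 'ax': np.float64(-0.14)}
{'x': np.float64(0.0003), 'y': np.float64(-0.0017), 'z': np.float64(-0.046), 'ax': np.float64(-0.14)}
{'x': np.float64(0.0003), 'y': np.float64(0.0047), 'z': np.float64(-0.0458), 'ax': np.float64(-0.14)}
{'x': np.float64(0.0003), 'y': np.float64(0.0111), 'z': np.float64(-0.0447), 'ax': np.float64(-0.14)}
{'x': np.float64(0.0003), 'y': np.float64(0.0172), 'z': np.float64(-0.0427), 'ax': np.float64(-0.14)}
{'x': np.float64(0.0003), 'y': np.float64(0.023), 'z': np.float64(-0.0399), 'ax': np.float64(-0.14)}
{'x': np.float64(0.0003), 'y': np.float64(0.0283), 'z': np.float64(-0.0363), 'ax': np.float64(-0.14)}
```

jog_arm:
  moves:
    - {"y":-0.026,"z":-0.038,"ax":-0.14,"gripper":1}
    - {"y":-0.02,"z":-0.041,"ax":-0.14,"gripper":1}
    - {"y":-0.014,"z":-0.044,"ax":-0.14,"gripper":1}
    - {"y":-0.008,"z":-0.045,"ax":-0.14,"gripper":1}
    - {"y":-0.002,"z":-0.046,"ax":-0.14,"gripper":1}
    - {"y":0.005,"z":-0.046,"ax":-0.14,"gripper":1}
    - {"y":0.011,"z":-0.045,"ax":-0.14,"gripper":1}
    - {"y":0.017,"z":-0.043,"ax":-0.14,"gripper":1}

```text
$.moves[0]: bad value
```

```bash
python3 -c "
from h import *
plan((.453,.12,.2),np.load('st.npy')[2],12);print(manip.observe()['wrist_force'])"
```

```text
0.1 [ 0.15502884 -0.60499864  0.25262855] off-vertical [-9.99999034e-01 -1.38963121e-03 -3.42836302e-05]
{'x': np.float64(0.0044), 'y': np.float64(-0.0524), 'z': np.float64(-0.039), 'ax': np.float64(-0.117)}
{'x': np.float64(0.0044), 'y': np.float64(-0.0475), 'z': np.float64(-0.0449), 'ax': np.float64(-0.117)}
{'x': np.float64(0.0044), 'y': np.float64(-0.0419), 'z': np.float64(-0.0501), 'ax': np.float64(-0.117)}
{'x': np.float64(0.0044), 'y': np.float64(-0.0358), 'z': np.float64(-0.0546), 'ax': np.float64(-0.117)}
{'x': np.float64(0.0044), 'y': np.float64(-0.0292), 'z': np.float64(-0.0584), 'ax': np.float64(-0.117)}
{'x': np.float64(0.0044), 'y': np.float64(-0.0222), 'z': np.float64(-0.0614), 'ax': np.float64(-0.117)}
{'x': np.float64(0.0044), 'y': np.float64(-0.0149), 'z': np.float64(-0.0636), 'ax': np.float64(-0.117)}
{'x': np.float64(0.0044), 'y': np.float64(-0.0074), 'z': np.float64(-0.0649), 'ax': np.float64(-0.117)}
{'x': np.float64(0.0044), 'y': np.float64(0.0002), 'z': np.float64(-0.0653), 'ax': np.float64(-0.117)}
{'x': np.float64(0.0044), 'y': np.float64(0.0078), 'z': np.float64(-0.0649), 'ax': np.float64(-0.117)}
{'x': np.float64(0.0044), 'y': np.float64(0.0153), 'z': np.float64(-0.0635), 'ax': np.float64(-0.117)}
{'x': np.float64(0.0044), 'y': np.float64(0.0225), 'z': np.float64(-0.0613), 'ax': np.float64(-0.117)}
[-0.47306598  0.34688959 -1.0058846 ]
```

jog_arm:
  moves:
    - {"x":0.0,"y":-0.026,"z":-0.038,"ax":-0.14,"ay":0.0,"az":0.0,"gripper":1.0}
    - {"x":0.0,"y":-0.02,"z":-0.041,"ax":-0.14,"ay":0.0,"az":0.0,"gripper":1.0}
    - {"x":0.0,"y":-0.014,"z":-0.044,"ax":-0.14,"ay":0.0,"az":0.0,"gripper":1.0}
    - {"x":0.0,"y":-0.008,"z":-0.045,"ax":-0.14,"ay":0.0,"az":0.0,"gripper":1.0}
    - {"x":0.0,"y":-0.002,"z":-0.046,"ax":-0.14,"ay":0.0,"az":0.0,"gripper":1.0}
    - {"x":0.0,"y":0.005,"z":-0.046,"ax":-0.14,"ay":0.0,"az":0.0,"gripper":1.0}
    - {"x":0.0,"y":0.011,"z":-0.045,"ax":-0.14,"ay":0.0,"az":0.0,"gripper":1.0}
    - {"x":0.0,"y":0.017,"z":-0.043,"ax":-0.14,"ay":0.0,"az":0.0,"gripper":1.0}

```text
clock: 0.9
ee_pos: [0.3981, -0.3189, 0.25]
eef_rot: [[-0.002, 0.986, -0.166], [0.002, -0.166, -0.986], [-1.0, -0.002, -0.002]]
wrist_force: [0.4, 0.1, 0.6]
opening: 0.0001
```

```bash
sed -i 's/out.append(dict(\(.*\)));psi/out.append([round(float(v),4) for v in (-d[2],d[0]*c+d[1]*s,d[0]*s-d[1]*c,-dp\/n)]);psi/' h.py; sed -i 's/);psi+=/);psi+=/' h.py; tail -8 h.py; python3 -c "
from h import *
plan((.454,.12,.16),np.load('st.npy')[2],10)"
```

```text
def plan(target,yaw,n):
    """n rows from the present pose to target (world) with tool down, tool-y heading yaw"""
    o=manip.observe();R=o["eef_rot"];psi=np.arctan2(R[1,1],R[0,1]);dp=(yaw-psi+np.pi)%(2*np.pi)-np.pi
    d=(np.array(target)-o["ee_pos"])/n;out=[]
    for i in range(n):
        c,s=np.cos(psi),np.sin(psi)
        out.append([round(float(v),4) for v in (-d[2],d[0]*c+d[1]*s,d[0]*s-d[1]*c,-dp/n)]);psi+=dp/n
    print(o["clock"],o["ee_pos"],"off-vertical",R[2]); print(*out,sep="\n")
0.9 [ 0.39812054 -0.31885574  0.25001818] off-vertical [-0.99999503 -0.00249205 -0.00193334]
[0.009, -0.0018, -0.0442, -0.0246]
[0.009, -0.0007, -0.0442, -0.0246]
[0.009, 0.0004, -0.0442, -0.0246]
[0.009, 0.0015, -0.0442, -0.0246]
[0.009, 0.0026, -0.0442, -0.0246]
[0.009, 0.0036, -0.0441, -0.0246]
[0.009, 0.0047, -0.044, -0.0246]
[0.009, 0.0058, -0.0439, -0.0246]
[0.009, 0.0069, -0.0437, -0.0246]
[0.009, 0.008, -0.0435, -0.0246]
```

jog_arm:
  moves:
    - {"x":0.009,"y":-0.002,"z":-0.044,"ax":-0.025,"ay":0,"az":0,"gripper":1}
    - {"x":0.009,"y":-0.001,"z":-0.044,"ax":-0.025,"ay":0,"az":0,"gripper":1}
    - {"x":0.009,"y":0,"z":-0.044,"ax":-0.025,"ay":0,"az":0,"gripper":1}
    - {"x":0.009,"y":0.001,"z":-0.044,"ax":-0.025,"ay":0,"az":0,"gripper":1}
    - {"x":0.009,"y":0.003,"z":-0.044,"ax":-0.025,"ay":0,"az":0,"gripper":1}
    - {"x":0.009,"y":0.004,"z":-0.044,"ax":-0.025,"ay":0,"az":0,"gripper":1}
    - {"x":0.009,"y":0.005,"z":-0.044,"ax":-0.025,"ay":0,"az":0,"gripper":1}
    - {"x":0.009,"y":0.006,"z":-0.044,"ax":-0.025,"ay":0,"az":0,"gripper":1}

```text
clock: 1.7
ee_pos: [0.4425, 0.0448, 0.1767]
eef_rot: [[0.003, 0.999, 0.045], [-0.0, 0.045, -0.999], [-1.0, 0.003, 0.0]]
wrist_force: [0.6, -1.1, 0.3]
opening: -0.0002
```

```bash
python3 -c "
from h import *
plan((.454,.12,.105),np.load('st.npy')[2],4)"
```

```text
1.7 [0.44247128 0.04482427 0.17672886] off-vertical [-9.99995628e-01  2.94430409e-03  2.74871894e-04]
[0.0179, 0.0037, -0.0186, -0.0084]
[0.0179, 0.0039, -0.0186, -0.0084]
[0.0179, 0.004, -0.0186, -0.0084]
[0.0179, 0.0042, -0.0185, -0.0084]
```

jog_arm:
  moves:
    - {"x":0.01,"y":0.004,"z":-0.025,"ax":-0.01,"ay":0,"az":0,"gripper":1}
    - {"x":0.01,"y":0.004,"z":-0.025,"ax":-0.01,"ay":0,"az":0,"gripper":1}
    - {"x":0.02,"y":0.004,"z":-0.024,"ax":-0.01,"ay":0,"az":0,"gripper":1}
    - {"x":0.02,"y":0.003,"z":0,"ax":0,"ay":0,"az":0,"gripper":1}
    - {"x":0.009,"y":0,"z":0,"ax":0,"ay":0,"az":0,"gripper":1}
    - {"x":0,"y":0,"z":0,"ax":0,"ay":0,"az":0,"gripper":1}

```text
clock: 2.3
ee_pos: [0.4527, 0.1287, 0.104]
eef_rot: [[0.002, 0.996, 0.086], [0.0, 0.086, -0.996], [-1.0, 0.002, 0.0]]
wrist_force: [-0.1, -1.1, 0.0]
opening: -0.0
```

```bash
python3 -c "
from h import *
plan((.454,.12,.1),np.load('st.npy')[2],1)
import cv2
c=cams.camera_params('wrist');im=cams.snapshot('wrist')
cv2.imwrite('pics/w1.png',im[:,:,::-1])
p=np.load('st.npy')
print(proj(S(p,[(-.1,.105,.068),(0,.105,.058),(0,.105,.06)]),c))"
```

```text
2.3 [0.45270791 0.12871321 0.10401697] off-vertical [-9.99998216e-01  1.88740040e-03  7.10277760e-05]
[0.004, 0.0005, 0.0088, 0.0072]
[[277.07048874 281.02327025]
 [466.40004202 273.01403196]
 [468.37478863 274.7857356 ]]
```

View pics/w1.png

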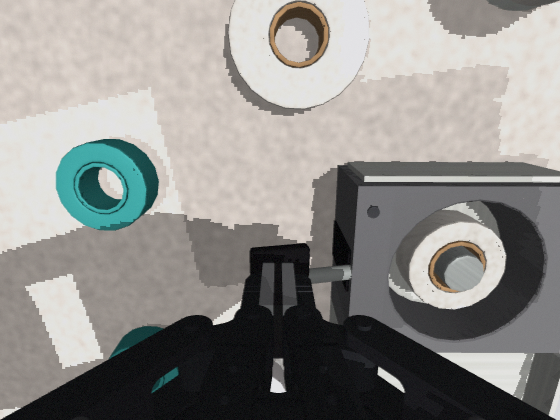

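jog_arm:
  moves:
    - {"x":0,"y":0.001,"z":0.009,"ax":0.007,"ay":0,"az":0,"gripper":1}
    - {"x":0.005,"y":0,"z":0,"ax":0,"ay":0,"az":0,"gripper":1}
    - {"x":0.003,"y":0,"z":0,"ax":0,"ay":0,"az":0,"gripper":1}
    - {"x":0.003,"y":0,"z":0,"ax":0,"ay":0,"az":0,"gripper":1}
    - {"x":0.003,"y":0,"z":0,"ax":0,"ay":0,"az":0,"gripper":1}
    - {"x":0.003,"y":0,"z":0,"ax":0,"ay":0,"az":0,"gripper":1}

```text
clock: 2.95
ee_pos: [0.4565, 0.1172, 0.0894]
eef_rot: [[0.007, 0.997, 0.074], [0.001, 0.074, -0.997], [-1.0, 0.007, -0.001]]
wrist_force: [-2.4, -0.5, 5.4]
opening: 0.0001
```

jog_arm:
  moves:
    - {"x":0.003,"y":0,"z":0,"ax":0,"ay":0,"az":0,"gripper":1}
    - {"x":0.003,"y":0,"z":0,"ax":0,"ay":0,"az":0,"gripper":1}
    - {"x":0.003,"y":0,"z":0,"ax":0,"ay":0,"az":0,"gripper":1}
    - {"x":0.003,"y":0,"z":0,"ax":0,"ay":0,"az":0,"gripper":1}
    - {"x":0.003,"y":0,"z":0,"ax":0,"ay":0,"az":0,"gripper":1}
    - {"x":0.003,"y":0,"z":0,"ax":0,"ay":0,"az":0,"gripper":1}

```text
clock: 3.55
ee_pos: [0.4539, 0.117, 0.0703]
eef_rot: [[0.002, 0.997, 0.075], [-0.0, 0.075, -0.997], [-1.0, 0.002, 0.0]]
wrist_force: [-2.3, -2.0, 5.4]
opening: -0.0003
```

Sunk 19 mm so far; slower now, feeling for the stop.

jog_arm:
  moves:
    - {"x":0.002,"y":0,"z":0,"ax":0,"ay":0,"az":0,"gripper":1}
    - {"x":0.002,"y":0,"z":0,"ax":0,"ay":0,"az":0,"gripper":1}
    - {"x":0.002,"y":0,"z":0,"ax":0,"ay":0,"az":0,"gripper":1}
    - {"x":0.002,"y":0,"z":0,"ax":0,"ay":0,"az":0,"gripper":1}

```text
clock: 3.95
ee_pos: [0.4538, 0.117, 0.0616]
eef_rot: [[0.001, 0.997, 0.075], [-0.0, 0.075, -0.997], [-1.0, 0.001, 0.0]]
wrist_force: [-2.0, -1.4, 4.8]
opening: 0.0005
```

jog_arm:
  moves:
    - {"x":0.002,"y":0,"z":0,"ax":0,"ay":0,"az":0,"gripper":1}
    - {"x":0.002,"y":0,"z":0,"ax":0,"ay":0,"az":0,"gripper":1}

```text
clock: 4.15
ee_pos: [0.4542, 0.1171, 0.0593]
eef_rot: [[0.002, 0.997, 0.075], [-0.0, 0.075, -0.997], [-1.0, 0.002, 0.0]]
wrist_force: [-12.9, -4.3, 55.9]
opening: 0.0002
```

jog_arm:
  moves:
    - {"x":-0.001,"y":0,"z":0,"ax":0,"ay":0,"az":0,"gripper":1}

```text
clock: 4.25
ee_pos: [0.4541, 0.1171, 0.061]
eef_rot: [[0.002, 0.997, 0.075], [-0.0, 0.075, -0.997], [-1.0, 0.002, 0.0]]
wrist_force: [-0.1, -0.5, -0.8]
opening: 0.0001
```

jog_arm:
  moves:
    - {"x":0.0,"y":0,"z":0,"ax":0,"ay":0,"az":0,"gripper":1}
    - {"x":0.001,"y":0,"z":0,"ax":0,"ay":0,"az":0,"gripper":1}

```text
clock: 4.45
ee_pos: [0.4551, 0.1174, 0.0604]
eef_rot: [[0.005, 0.997, 0.075], [0.001, 0.075, -0.997], [-1.0, 0.005, -0.0]]
wrist_force: [-2.5, -1.2, 11.5]
opening: 0.0
```

```bash
python3 -c "
from h import *
p=np.load('st.npy');print(S(p,(0,.152,.06)))
plan((.4551,.1174,.13),p[2],3)
plan((*S(p,(0,.152,0))[0,:2],.13),p[2],4)"
```

```text
[[0.54814833 0.17553772 0.06      ]]
4.45 [0.45514169 0.11738924 0.06040264] off-vertical [-9.99989261e-01  4.62416521e-03 -3.09427556e-04]
[-0.0232, -0.0, -0.0, -0.0012]
[-0.0232, -0.0, -0.0, -0.0012]
[-0.0232, -0.0, -0.0, -0.0012]
4.45 [0.45514169 0.11738924 0.06040264] off-vertical [-9.99989261e-01  4.62416521e-03 -3.09427556e-04]
[-0.0174, 0.0243, -0.0127, -0.0009]
[-0.0174, 0.0243, -0.0127, -0.0009]
[-0.0174, 0.0243, -0.0127, -0.0009]
[-0.0174, 0.0243, -0.0127, -0.0009]
```

jog_arm:
  moves:
    - {"x":-0.02,"y":0,"z":0,"ax":0,"ay":0,"az":0,"gripper":1}
    - {"x":-0.03,"y":0,"z":0,"ax":0,"ay":0,"az":0,"gripper":0.3}
    - {"x":-0.02,"y":0,"z":-0.01,"ax":0,"ay":0,"az":0,"gripper":0.3}
    - {"x":0,"y":0.03,"z":-0.02,"ax":0,"ay":0,"az":0,"gripper":0.3}
    - {"x":0,"y":0.03,"z":-0.012,"ax":0,"ay":0,"az":0,"gripper":0.3}
    - {"x":0,"y":0.03,"z":-0.008,"ax":0,"ay":0,"az":0,"gripper":0.3}
    - {"x":0,"y":0,"z":0,"ax":0,"ay":0,"az":0,"gripper":0.3}

```text
clock: 5.15
ee_pos: [0.5437, 0.1762, 0.1303]
eef_rot: [[0.004, 0.997, 0.074], [0.001, 0.074, -0.997], [-1.0, 0.004, -0.001]]
wrist_force: [0.1, 0.1, 0.1]
opening: 0.03
```

```bash
python3 -c "
from h import *
import cv2
p=np.load('st.npy')
plan((*S(p,(0,.152,0))[0,:2],.13),p[2],1)
c=cams.camera_params('wrist');cv2.imwrite('pics/w2.png',cams.snapshot('wrist')[:,:,::-1])
print(proj(S(p,[(0,.105,.0855),(0,.105,.0615),(0,.152,.06)]),c))"
```

```text
5.15 [0.54371788 0.17615756 0.13030651] off-vertical [-9.99991847e-01  3.94120674e-03 -8.79352902e-04]
[0.0003, 0.0044, 0.0009, -0.0045]
[[287.27026877 337.86531189]
 [286.08852126 313.27070713]
 [286.3137637  242.28220144]]
```

View pics/w2.png

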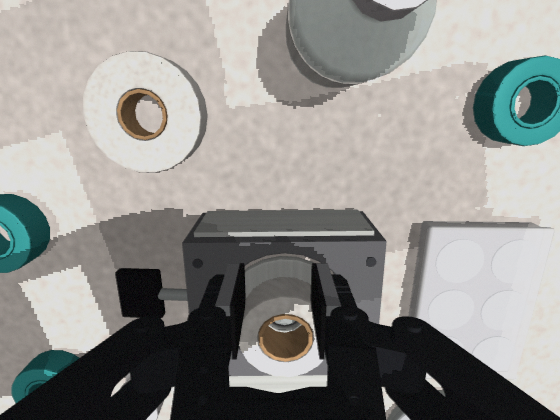

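jog_arm:
  moves:
    - {"x":0.01,"y":0.004,"z":0,"ax":-0.005,"ay":0,"az":0,"gripper":0.3}
    - {"x":0.015,"y":0,"z":0,"ax":0,"ay":0,"az":0,"gripper":0.3}
    - {"x":0.01,"y":0,"z":0,"ax":0,"ay":0,"az":0,"gripper":0.3}
    - {"x":0.004,"y":0,"z":0,"ax":0,"ay":0,"az":0,"gripper":0.3}
    - {"x":0,"y":0,"z":0,"ax":0,"ay":0,"az":0,"gripper":0.3}

```text
clock: 5.7
ee_pos: [0.5406, 0.1737, 0.0842]
eef_rot: [[-0.007, 0.997, 0.079], [-0.002, 0.079, -0.997], [-1.0, -0.007, 0.002]]
wrist_force: [-0.6, -0.2, 0.1]
opening: 0.0298
```

jog_arm:
  moves:
    - {"x":0.002,"y":0,"z":0,"ax":0,"ay":0,"az":0,"gripper":0.3}
    - {"x":0.0,"y":0,"z":0,"ax":0,"ay":0,"az":0,"gripper":0.3}

```text
clock: 5.9
ee_pos: [0.5404, 0.1735, 0.082]
eef_rot: [[-0.007, 0.997, 0.079], [-0.002, 0.079, -0.997], [-1.0, -0.007, 0.002]]
wrist_force: [0.3, -1.0, -0.5]
opening: 0.0299
```

jog_arm:
  moves:
    - {"x":-0.001,"y":0.008,"z":0,"ax":0,"ay":0,"az":0,"gripper":0.3}
    - {"x":0.0,"y":0,"z":0,"ax":0,"ay":0,"az":0,"gripper":0.3}
    - {"x":0.0,"y":0,"z":0.005,"ax":0,"ay":0,"az":0,"gripper":0.3}
    - {"x":0.0,"y":0,"z":0.005,"ax":0,"ay":0,"az":0,"gripper":0.3}
    - {"x":0.0,"y":0,"z":0.005,"ax":0,"ay":0,"az":0,"gripper":0.3}
    - {"x":0.0,"y":0,"z":0.005,"ax":0,"ay":0,"az":0,"gripper":0.3}

```text
clock: 6.5
ee_pos: [0.5516, 0.1534, 0.0845]
eef_rot: [[-0.005, 0.997, 0.08], [-0.001, 0.08, -0.997], [-1.0, -0.005, 0.001]]
wrist_force: [0.3, 0.0, -0.9]
opening: 0.0298
```

```bash
python3 -c "
from h import *
p=np.load('st.npy')
plan((*S(p,(0,.033,0))[0,:2],.082),p[2],20)" | head -3
```

```text
6.5 [0.5516014  0.15339166 0.08448812] off-vertical [-9.99988238e-01 -4.75390283e-03  9.61110253e-04]
[0.0001, -0.0001, 0.0048, 0.0]
[0.0001, -0.0001, 0.0048, 0.0]
```

jog_arm:
  moves:
    - {"x":0.001,"y":0,"z":0.005,"ax":0,"ay":0,"az":0,"gripper":0.3}
    - {"x":0.0,"y":0,"z":0.005,"ax":0,"ay":0,"az":0,"gripper":0.3}
    - {"x":0.0,"y":0,"z":0.005,"ax":0,"ay":0,"az":0,"gripper":0.3}
    - {"x":0.0,"y":0,"z":0.005,"ax":0,"ay":0,"az":0,"gripper":0.3}
    - {"x":0.0,"y":0,"z":0.005,"ax":0,"ay":0,"az":0,"gripper":0.3}

```text
clock: 7.0
ee_pos: [0.5537, 0.1259, 0.0835]
eef_rot: [[-0.005, 0.997, 0.079], [-0.001, 0.079, -0.997], [-1.0, -0.005, 0.001]]
wrist_force: [-0.4, 0.9, 0.9]
opening: 0.0299
```

```bash
python3 -c "
from h import *
import cv2
p=np.load('st.npy');print(manip.observe()['wrist_force'])
plan((*S(p,(0,.033,0))[0,:2],.082),p[2],15)
a=cams.snapshot('scene')[145:305,190:380,::-1];cv2.imwrite('pics/s2.png',cv2.resize(a,None,fx=3.6,fy=3.6,interpolation=cv2.INTER_CUBIC))" | head -3
```

```text
[-0.41472284  0.91664293  0.85378373]
7.0 [0.55368361 0.12585395 0.08352561] off-vertical [-9.99988870e-01 -4.65432097e-03  7.72949611e-04]
[0.0001, -0.0001, 0.0046, -0.0]
```

View pics/s2.png

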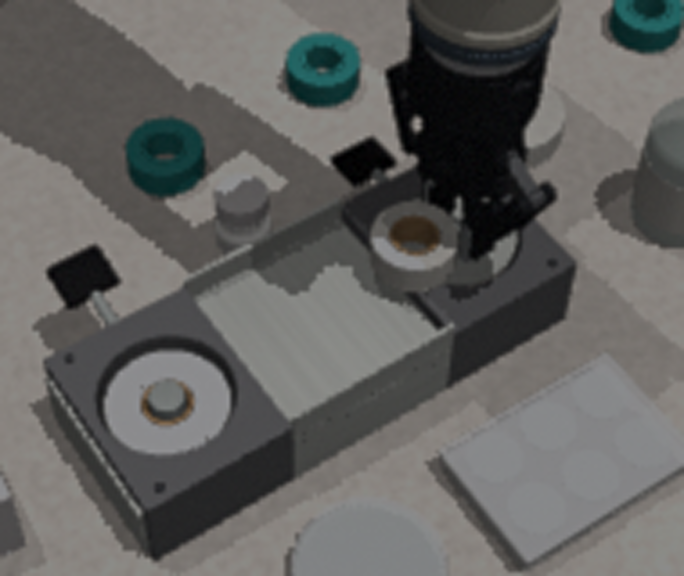

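The roll (crop 415,240) has slid off the lift plate and overhangs the tray edge, with both fingers behind it. The full roll is still at (167,400). I'll keep pushing.

jog_arm:
  moves:
    - {"x":0.0,"y":0,"z":0.004,"ax":0,"ay":0,"az":0,"gripper":0.3}
    - {"x":0.0,"y":0,"z":0.004,"ax":0,"ay":0,"az":0,"gripper":0.3}
    - {"x":0.0,"y":0,"z":0.004,"ax":0,"ay":0,"az":0,"gripper":0.3}
    - {"x":0.0,"y":0,"z":0.004,"ax":0,"ay":0,"az":0,"gripper":0.3}
    - {"x":0.0,"y":0,"z":0.004,"ax":0,"ay":0,"az":0,"gripper":0.3}
    - {"x":0.0,"y":0,"z":0.004,"ax":0,"ay":0,"az":0,"gripper":0.3}
    - {"x":0.0,"y":0,"z":0.004,"ax":0,"ay":0,"az":0,"gripper":0.3}
    - {"x":0.0,"y":0,"z":0.004,"ax":0,"ay":0,"az":0,"gripper":0.3}

```text
clock: 7.85
ee_pos: [0.5564, 0.0908, 0.0836]
eef_rot: [[-0.005, 0.997, 0.079], [-0.001, 0.079, -0.997], [-1.0, -0.005, 0.001]]
wrist_force: [-0.6, -0.2, 0.5]
opening: 0.0298
```

```bash
python3 -c "
from h import *
p=np.load('st.npy');print(manip.observe()['wrist_force'])
plan((*S(p,(0,.033,0))[0,:2],.082),p[2],8)" | head -3
```

```text
[-0.55481147 -0.20928365  0.50407149]
7.85 [0.55639816 0.09083494 0.08355576] off-vertical [-0.99998822 -0.00474891  0.00100167]
[0.0002, -0.0002, 0.0042, 0.0]
```

jog_arm:
  moves:
    - {"x":0.0,"y":0,"z":0.004,"ax":0,"ay":0,"az":0,"gripper":0.3}
    - {"x":0.0,"y":0,"z":0.004,"ax":0,"ay":0,"az":0,"gripper":0.3}
    - {"x":0.0,"y":0,"z":0.004,"ax":0,"ay":0,"az":0,"gripper":0.3}
    - {"x":0.0,"y":0,"z":0.004,"ax":0,"ay":0,"az":0,"gripper":0.3}
    - {"x":0.0,"y":0,"z":0.004,"ax":0,"ay":0,"az":0,"gripper":0.3}
    - {"x":0.0,"y":0,"z":0.004,"ax":0,"ay":0,"az":0,"gripper":0.3}
    - {"x":0.0,"y":0,"z":0.004,"ax":0,"ay":0,"az":0,"gripper":0.3}
    - {"x":0.0,"y":0,"z":0.002,"ax":0,"ay":0,"az":0,"gripper":0.3}

```text
clock: 8.65
ee_pos: [0.5589, 0.0579, 0.0835]
eef_rot: [[-0.005, 0.997, 0.079], [-0.001, 0.079, -0.997], [-1.0, -0.005, 0.001]]
wrist_force: [0.0, 0.7, -0.3]
opening: 0.0298
```

```bash
python3 -c "
from h import *
import cv2
p=np.load('st.npy')
plan((*S(p,(0,.033,0))[0,:2],.082),p[2],1)
a=cams.snapshot('scene')[145:305,190:380,::-1];cv2.imwrite('pics/s3.png',cv2.resize(a,None,fx=3.6,fy=3.6,interpolation=cv2.INTER_CUBIC))" | head -3
```

```text
8.65 [0.55889354 0.05792846 0.08348676] off-vertical [-0.99998695 -0.00500105  0.00104588]
[0.0015, -0.0014, 0.0009, -0.0001]
```

View pics/s3.png

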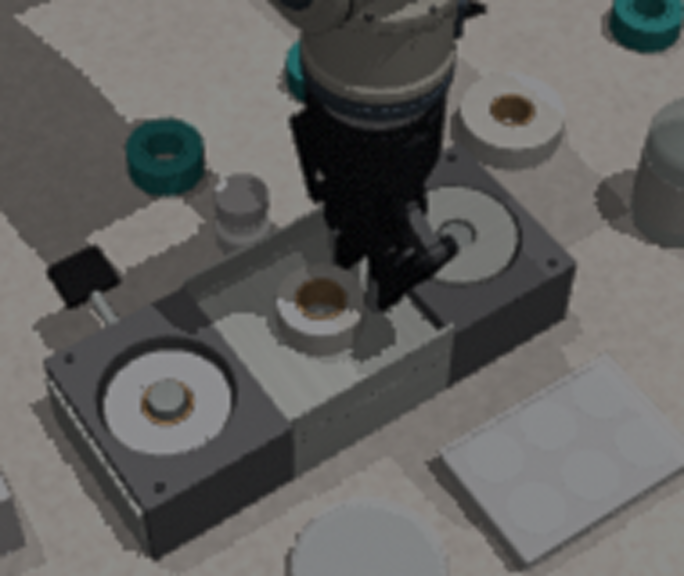

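The roll lies flat in the tray (crop 320,305). I'll back off and lift away, then verify.

jog_arm:
  moves:
    - {"x":0.0,"y":0,"z":-0.005,"ax":0,"ay":0,"az":0,"gripper":0.3}
    - {"x":-0.01,"y":0,"z":-0.002,"ax":0,"ay":0,"az":0,"gripper":0.3}
    - {"x":-0.03,"y":0,"z":0,"ax":0,"ay":0,"az":0,"gripper":0.3}
    - {"x":-0.04,"y":0,"z":0,"ax":0,"ay":0,"az":0,"gripper":0.3}
    - {"x":-0.04,"y":-0.02,"z":0,"ax":0,"ay":0,"az":0,"gripper":0.3}
    - {"x":-0.02,"y":-0.045,"z":0,"ax":0,"ay":0,"az":0,"gripper":0.3}
    - {"x":0,"y":-0.045,"z":0,"ax":0,"ay":0,"az":0,"gripper":0.3}
    - {"x":0,"y":0,"z":0,"ax":0,"ay":0,"az":0,"gripper":0.3}

```text
clock: 9.5
ee_pos: [0.4463, 0.0586, 0.2325]
eef_rot: [[-0.004, 0.997, 0.081], [-0.001, 0.081, -0.997], [-1.0, -0.004, 0.001]]
wrist_force: [-0.9, 0.7, -0.1]
opening: 0.0299
```

```bash
python3 -c "
from h import *
import cv2
p=np.load('st.npy');print(manip.observe()['ee_pos'])
a=cams.snapshot('scene')[145:320,190:430,::-1];cv2.imwrite('pics/s4.png',cv2.resize(a,None,fx=3.3,fy=3.3,interpolation=cv2.INTER_CUBIC))
s=cams.camera_params('scene')
print((proj(S(p,[(0,0,.072),(0,-.105,.058)]),s)-[190,145])*3.3); np.save('o.npy',p)"
```

```text
[0.44633303 0.05859256 0.23249495]
[[290.35316442 272.28637737]
 [152.05695957 360.11660795]]
```

View pics/s4.png

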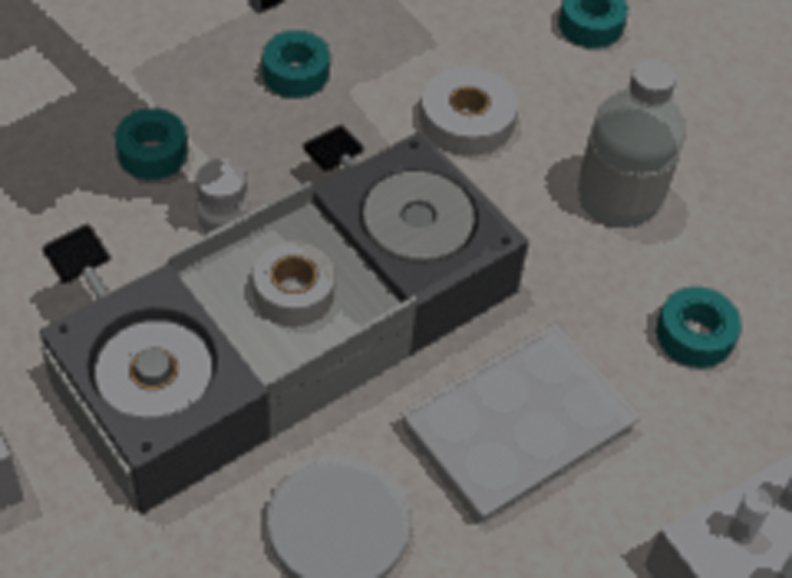

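The roll's bore is at (294,272), against (290,272) predicted for the tray centre, so it lies flat in the tray within a few mm of centre. The lift plate is level with the deck, and the full roll and bystanders are undisturbed.

```bash
python3 -c "
from cell import order
print(order.finish_job())"
```

```text
the job is handed in; nothing more can be done
None
```

The spent roll now lies flat in the tray, and I handed the job in at about 9.6 s on the robot's clock.

- **Lever:** The spent roll was in the left well. I pressed the left lever slowly, and the pad met its firm stop after sinking about 30 mm. The highest wrist force I read was 56 N, close to the 60 N brute-force limit. It was read only at the end of each move call, so a short peak in between may have gone unseen. A gentle second press read 11.5 N at the same depth, which confirmed the stop.
- **Slide:** I pushed the roll across the deck with two half-open fingers behind it, never gripping or lifting it. The wrist force stayed around 1 N.
- **Last check:** In the final picture, taken with the arm clear, the roll is within a few mm of the tray's centre. The left lift plate is still up, and the full roll is on its spindle. The bystanders in view look unmoved. Only part of the tip box was in that picture, but the arm never went near it.

No check disagreed or failed.

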